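Dock the cooling tray and load the paperweight

ROBOT

A 7-joint arm with a two-finger parallel gripper is mounted at the origin on the work surface. World frame = base frame: x ahead of the robot, y to its left, z up, the work surface at z = 0. Lengths are in m, angles in rad, forces in N, time in s.
With the tool pointing down it reaches from about 0.35 to 0.9 m from the base axis. Payload 7.2 kg.
Tool frame: the origin (TCP) lies where the fingers leave the gripper's body, on its centre line; the fingertips stand 73 mm ahead of it and the grasp point (between the pads) lies 54 mm ahead of it (arm.hold_point_z is the z of the grasp point in the tool frame, in m); z points along the fingers, y is the direction in which the jaws open and shut (so a half turn about z gives the same grasp; the last joint's range is limited). The gripper opens to 85 mm and grips with 20 to 120 N. Pads are 22 mm wide; open, the fingers measure 114 mm over their backs; the gripper's body (76 mm by 85 mm) begins 54 mm behind the grasp point. The pads swing forward as they close: fully open they stand 13 mm farther back than shut.
Start: joints at [-1.258, 0.411, -0.013, 1.596, 0.006, 1.134, -0.082], TCP at [0.232, 0.58, 0.304] pointing down, gripper open.
Joint ranges: [-2.95, 2.95], [-0.29, 1.99], [-1.47, 1.44], [0.14, 2.54], [-1.03, 4.17], [0.13, 1.85], [-2.86, 2.86]. Speed limits (rad/s): [2.39, 2.39, 3.01, 3.01, 3.14, 3.14, 3.14].

INTERFACE

Orientations are given as a 3x3 rotation matrix whose columns are the frame's x, y, z axes.
In Python, from cell import monitor, vision, order, arm gives the robot as it stands. The module is installed in compiled form; this text tells all that it offers.
- The arm moves only by the shell command python3 -m crank 'ROWS' [OPENING] [FORCE]. ROWS is text: rows parted by semicolons, each of 6 numbers parted by spaces: the shift along the tool's x, y, z in cm, then the turn, a rotation vector about the tool's x, y, z in degrees. A call has 1 to 8 rows; each row shifts and turns the pose as measured when the row begins, along the tool's axes as they then stand; what a row does not reach is not made up. A row lasts 1/10 s, in which the tool goes at most 50 mm and 8.59 degrees, less where a joint would pass 70% of its speed; a pose out of reach is approached as far as the arm can. A call with a gripper value outside its range is refused whole. OPENING is the finger opening in cm, from 0 to 8.54, set as the call begins (- or left out, the last holds). The fingers move at their own pace and stop on an object; FORCE is the grip in N (left out, the last holds). Time passes only in rows, so rows that do not move let the fingers close. It gives the time, the measured TCP pose, the force and the opening at its end, in the units of the state.
- monitor.observe(): the state, without advancing time (a new reading comes with each control period).
- vision.read_camera(name): name is "scene" or "top"; returns a dict with "frame" (420x560x3 uint8, red, green, blue), "fx", "fy", "cx", "cy" (pixels), "dist" ([k1, k2, p1, p2, k3] as OpenCV has them; the pictures are not rectified), "view" (4x4, takes a point from world to camera coordinates). Camera axes: x right, y up, looking along -z (the intrinsics and any distortion apply to the point x, -y, -z); pixel columns grow to the right and rows downward; lengths in m; the calibration is good to about 2 mm. A picture is of the moment at which its call begins. There is no depth.
- order.finish_job(): hands the job in, once; it reports no verdict.
Trained networks look in a picture, given as the dict that the camera call returned (one of the last four; its "shot" number tells which), for a name from the list of things; names that differ only in an ending like _2 or _b are one class to them, and where a whole thing is asked for, a point or a joint stands for the part that bears it (a point fixed in the world has none). Each returns a list of dicts, best first, with "conf" (0 to 1); they miss things now and then, are a little off and sometimes report something else, mostly with a low value. They report only what shows in the picture. A call takes as long as a camera call.
- vision.outline_of(picture, query): "mask" (420x560 bool, what is visible of it) and "location" ([column, row] in pixels, amid what is visible of it).
- vision.pinpoint(picture, query): "location" ([column, row] in pixels: a listed point, or the origin of a listed thing).
The state is a dict: "time_s": time; "q": joint angles; "qd": joint speeds; "joint_efforts": joint torques, N m; "tool_pos": TCP position; "tcp_rot": TCP orientation; "wrist_force": force on the tool from outside, world axes, zero at the start; "wrist_torque": the same for the moment, N m; "opening": finger opening in m.
Only numpy, scipy, OpenCV 4.12 (cv2) and the standard library are available. Lean on these libraries where they do the work, as an engineer would, in place of code of your own. Each camera call takes 0.05 s, during which the arm holds its last target. There are 200 camera calls.

TASK

Hook your fingertips behind the far lip of the flat metal tray (do not pinch its wall or lift it) and drag it gently towards you, square between the two bench rails and on against the sprung stop, just until the catch snaps up behind it; do not ram the stop's buffer to its hard end. Then set the domed glass paperweight from the bench down upright (not dropped) in the tray's empty wide compartment and let go, leaving the glass already in the tray standing and everything else on the bench where it is.

Things in the scene. Friction and masses are not known exactly. Their poses are not given: they have to be found in the camera images.
- tray: Loose flat aluminium tray, 150 mm (x) by 200 mm (y), 46 mm high, walls and floor 4 mm, about 0.5 kg plus 0.12 kg of glass; slides at 2 to 6 N. Origin: centre of its underside; x points to its far side, away from the robot, y left. With fingertips spread along the lip, 15 to 30 mm above the bench, it turns with the hand. The fingers must not press on it with more than about 25 N.
- far_lip (a point): Middle of the tray's far lip: a round bead of 5 mm radius along the whole far wall, 41 mm above the bench; the far wall's outer face is at tray x = +75 mm, the bead sticks out to +80 mm.
- wide_bay (a point): Floor centre of the tray's empty wide compartment (top of the 4 mm floor, tray x 0, y +42 mm). It spans tray y -12 to +96 mm and x -71 to +71 mm; a wall 36 mm high at tray y = -14 mm parts it from the narrow compartment on the -y side, where a small glass stands.
- bay: Two steel rails fixed on the bench, 28 mm high, 208 mm apart (4 mm play each side of the tray). Origin: on the bench, midway between the rails where their flares begin; x along the rails away from the robot, y left. Rails straight from x = -130 to 0 mm, flared from 0 to +28 mm. The tray slides in towards -x, its x along the rails' x.
- bay_mouth (a point): Centre of the rails' flared mouth, bay x = +20 mm, 14 mm up. Between the rails stands a stop with a sprung buffer. Where it is set differs each time and is NOT measured: the free buffer's face lies somewhere from bay x = -85 to -47 mm. Feel for it: the pull rises above the sliding friction.
- buffer (a joint): How far the stop's sprung buffer (black rubber bar 130 mm wide, 8 to 34 mm high) is pressed towards the robot, m. Resists with 2 N at 0, 6.3 N at 0.005, 12 N at 0.0115, added to the tray's friction; hard end at 0.013: never press it beyond 0.0115. The tray's far wall clears the catch at about 0.005. Let go, the buffer pushes the tray back onto the catch.
- catch (a joint): Sprung brass catch in the bench on the bay's centre line, 50 mm wide, its upright face 145 mm beyond the free buffer's face. m: 0 up (5 mm proud of the bench), 0.005 pressed flush. The tray's floor rides over its ramp and presses it down (about 2 N); at the start it already lies pressed under the tray; it snaps up behind the far wall when the tray is home.
- weight_mid (a point): Solid domed paperweight of amber glass, a 54 mm diameter round, 50 mm high (straight sides up to 34 mm, rounded top), 0.22 kg, standing on the bench to the left or right of the rails. Point: its centre, 25 mm above its base; z along its axis.
- votive: Small open amber glass cup, 54 mm diameter, 55 mm high, 0.12 kg, loose in the tray's narrow compartment; origin under its foot. It must stay standing.
- jar: Bystander: capped glass jar, 60 mm diameter, 85 mm high, standing on the other side of the rails from the paperweight; origin under its foot.
- paddle: Bystander: flat paddle with a wooden handle, 260 mm, lying on the bench at the left; origin below its middle.
- woodblock: Bystander: wooden shaping cup, 88 mm diameter, 50 mm high, at the right; origin under its foot.
- mould: Bystander: solid brass mould, 68 mm diameter, 60 mm high, at the left; origin under its foot.
- jacks: Bystander: steel jacks (spring tongs), 220 mm, lying flat at the right; origin below their middle.

How it is judged:
On the way, in this order (a step that is already met when the one before it is completed fails the run):
1. fingers bear on the tray from behind its far lip (contact force between the fingers and tray above 0.5 N and x of the grasp point in the frame of tray above 0.07 m), for 0.1 s.
2. the tray is pressed against the buffer and the catch has snapped up behind it (value of joint catch below 0.002 m and value of joint buffer above 0.002 m), for 0.2 s.
3. the paperweight stands in the wide compartment (x of weight_mid in the frame of tray between -0.055 and 0.055 m and y of weight_mid in the frame of tray between 0.008 and 0.076 m and z of weight_mid in the frame of tray between 0.024 and 0.034 m and angle between weight_mid's own z axis and vertical below 0.12 rad), for 0.2 s.
At the end, for the whole second after the job is handed in: The tray is home between the rails, flat and square (within 0.08 rad), held by the catch (catch up to within 2 mm, buffer still pressed by more than 2 mm); the paperweight stands upright on the floor of the empty wide compartment, released; the small glass stands in the tray (all of step 2 and all of step 3 and angle between tray's own z axis and vertical below 0.04 rad and angle between votive's own z axis and vertical below 0.2 rad and angle between the x axis of tray and the x axis of bay, either way round below 0.08 rad and z of votive in the frame of tray below 0.012 m and linear speed of tray below 0.02 m/s and linear speed of each of votive, weight below 0.03 m/s); the robot touches nothing.
It fails at once if the paperweight is let fall into the tray (let go more than 15 mm above its floor) (contact force between the fingers and weight below 0.1 N and x of weight_mid in the frame of tray between -0.08 and 0.08 m and y of weight_mid in the frame of tray between -0.1 and 0.1 m and z of weight_mid in the frame of tray above 0.044 m).
It fails at once if the tray is forced or pinched: fingers press on it with more than 25 N (contact force between the fingers and tray above 25 N).
It fails at once if the tray is rammed: the buffer is driven to its hard end (pressed by more than 11.5 mm) (value of joint buffer above 0.0115 m).
It fails at once if the tray is lifted off the bench or tipped, or the glass in it is knocked over (height (world z) of tray above 0.02 m or angle between tray's own z axis and vertical above 0.2 rad or angle between votive's own z axis and vertical above 0.5 rad).
It fails at once if a bystander is pushed more than 30 mm (distance of any of jar, paddle, woodblock, mould, jacks from where it was at the start of the episode above 0.03 m).
It also fails if it takes over 72 s, if anything falls off the work surface, if the arm or the gripper's body presses on something with over 40 N, if the wrist force passes 120 N, or if a joint passes its speed limit or range.

## Working session

There is one attempt and no reset: what is moved stays moved. The work goes in short steps, Python scripts to look and compute and a shell command to move; the robot and the scene stay as the last step left them, time stands still between calls to the robot, and variables do not carry over. Pictures are saved under pics/ and viewed, about 8 in all and at most 12, crops included, and the job is handed in when it is done.

```bash
mkdir -p pics
cat > h.py <<'E'
import numpy as np, cv2
from cell import monitor, vision, order, arm
def ray(p,uv):
    K=np.array([[p['fx'],0,p['cx']],[0,p['fy'],p['cy']],[0,0,1]])
    n=cv2.undistortPoints(np.array([[uv]],float),K,np.array(p['dist'],float))[0,0]
    V=np.array(p['view']);R=V[:3,:3];t=V[:3,3]
    return -R.T@t, R.T@np.array([n[0],-n[1],-1.])
def onz(p,uv,z):
    c,d=ray(p,uv); return c+d*(z-c[2])/d[2]
def proj(p,X):
    K=np.array([[p['fx'],0,p['cx']],[0,p['fy'],p['cy']],[0,0,1]])
    V=np.array(p['view']); c=np.atleast_2d(X)@V[:3,:3].T+V[:3,3]
    c=c*[1,-1,-1]
    return cv2.projectPoints(c,np.zeros(3),np.zeros(3),K,np.array(p['dist'],float))[0][:,0]
def tri(ps,uvs):
    A=np.zeros((3,3));b=np.zeros(3);L=[]
    for p,uv in zip(ps,uvs):
        c,d=ray(p,uv);d=d/np.linalg.norm(d);P=np.eye(3)-np.outer(d,d);A+=P;b+=P@c;L.append((P,c))
    X=np.linalg.solve(A,b); return X,max(np.linalg.norm(P@(X-c)) for P,c in L)
E
python3 - <<'E'
from h import *
np.set_printoptions(precision=4,suppress=True)
s=vision.read_camera('scene');t=vision.read_camera('top')
for n,p in(('s0',s),('t0',t)): cv2.imwrite(f'pics/{n}.png',cv2.cvtColor(p['frame'],cv2.COLOR_RGB2BGR))
Z=dict(tray=0,far_lip=.041,wide_bay=.004,bay=0,bay_mouth=.014,weight_mid=.025,votive=.004,jar=0,paddle=0,woodblock=0,mould=0,jacks=0)
for n,z in Z.items():
    o=[]
    for p in(s,t):
        r=vision.pinpoint(p,n)
        o.append((r[0]['location'],round(r[0]['conf'],2)) if r else None)
    print(n,[(np.round(x[0],1),x[1],onz(p,x[0],z)[:2]) if x else None for x,p in zip(o,(s,t))], tri((s,t),(o[0][0],o[1][0])) if all(o) else '')
print(monitor.observe())
E
```

```text
tray [(array([275.1, 243.8]), 0.56, array([ 0.6001, -0.0276])), (array([283.8, 193.1]), 0.86, array([ 0.61  , -0.0327]))] (array([ 0.6063, -0.0289,  0.011 ]), np.float64(0.003905382179169618))
far_lip [(array([268.5, 263.8]), 0.97, array([ 0.6767, -0.011 ])), (array([278.6, 162.7]), 0.79, array([ 0.6876, -0.0175]))] (array([ 0.6828, -0.013 ,  0.0527]), np.float64(0.004710549810688597))
wide_bay [(array([290.8, 244.5]), 0.68, array([0.5881, 0.0121])), (array([267.8, 194.5]), 0.82, array([0.6048, 0.0126]))] (array([0.5994, 0.0143, 0.0261]), np.float64(0.0022261738687109566))
bay [None, None] 
bay_mouth [None, None] 
weight_mid [(array([424.1, 237.6]), 0.76, array([0.4476, 0.3261])), (array([157.3, 246.6]), 0.89, array([0.4533, 0.3131]))] (array([0.4517, 0.3192, 0.028 ]), np.float64(0.006798828599747516))
votive [(array([254.3, 233.3]), 0.9, array([ 0.5944, -0.0902])), (array([304.6, 200.6]), 0.61, array([ 0.5877, -0.0915]))] (array([ 0.5898, -0.0925, -0.0054]), np.float64(0.0005024625783441408))
jar [(array([198.1, 175.7]), 0.63, array([ 0.4827, -0.3203])), (array([384.5, 232. ]), 0.91
[... 742 characters left out ...]
(array([432. , 207.2]), 0.83, array([ 0.5713, -0.4535]))] (array([ 0.571 , -0.452 , -0.0077]), np.float64(0.004072388817291655))
{'time_s': 1.3, 'q': array([-1.2582,  0.4111, -0.0127,  1.5962,  0.0056,  1.1343, -0.0822]), 'qd': array([ 0.0005, -0.0015,  0.0006, -0.001 , -0.0001, -0.0008,  0.0005]), 'joint_efforts': array([ -0.0008, -60.0408,   0.6809, -29.9744,   0.0139,   0.0018,
        -0.    ]), 'tool_pos': array([0.2323, 0.5802, 0.3039]), 'tcp_rot': array([[-0.9284,  0.3716,  0.    ],
       [ 0.3716,  0.9284,  0.0001],
       [-0.    ,  0.0001, -1.    ]]), 'wrist_force': array([0.2026, 0.0336, 0.499 ]), 'wrist_torque': array([-0.0097,  0.0004,  0.0143]), 'opening': 0.08508070119723486}
```

Run:
```python
import cv2
t=cv2.imread('pics/t0.png')[120:330,140:420]; s=cv2.imread('pics/s0.png')[100:350,120:460]
cv2.imwrite('pics/t0c.png',cv2.resize(t,(784,588),interpolation=cv2.INTER_CUBIC)); cv2.imwrite('pics/s0c.png',cv2.resize(s,(782,575),interpolation=cv2.INTER_CUBIC))
```

```text
(no output)
```

View pics/t0c.png

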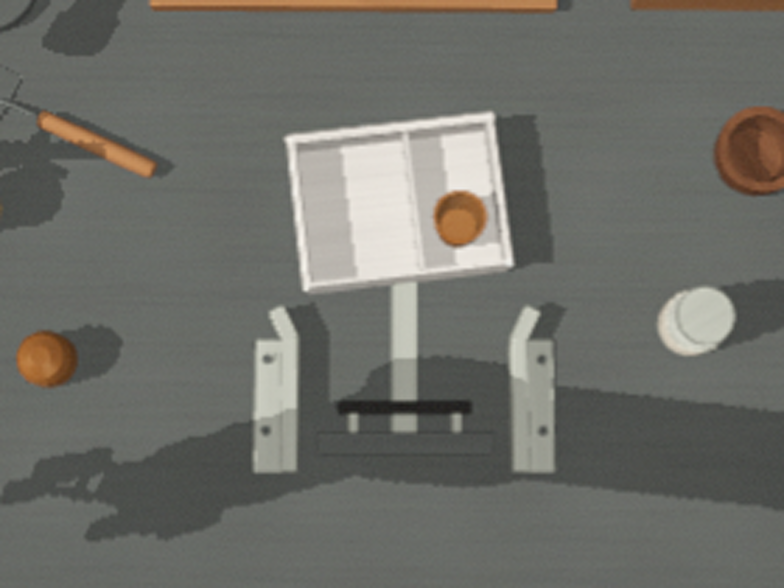

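View pics/s0c.png

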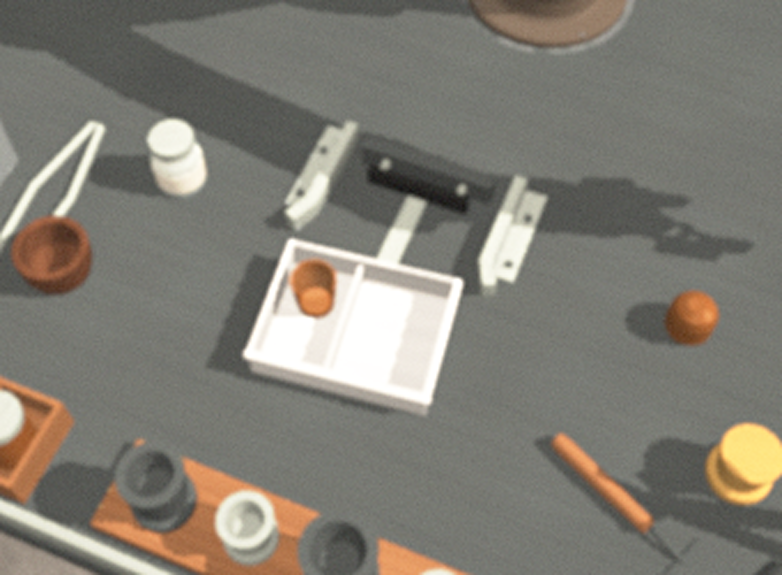

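The top crop (2.8×, offset 140,120) shows the tray rim corners at about (288,137), (493,113), (512,268) and (305,291), turned a few degrees. The rails' inner edges are at columns ~297 and ~512, rows 340–470, the buffer face is at row ~401, and the paperweight is left at (47,358). In the scene crop the lane from tray to rails is clear.

Run:
```python
from h import *
np.set_printoptions(precision=4,suppress=True)
t=vision.read_camera('top');s=vision.read_camera('scene')
f=lambda x,y:(x/2.8+140-.5+.18,y/2.8+120-.5+.18)
g=lambda x,y:(x/2.3+120-.3,y/2.3+100-.3)
P=lambda x,y,z:onz(t,f(x,y),z)[:2]
C=[P(288,137,.045),P(493,113,.045),P(512,268,.045),P(305,291,.045)]
S=[onz(s,g(x,y),.045)[:2] for x,y in((428,408),(247,357),(291,243),(461,280))]
for n,c in(('top',C),('scene',S)):
    print(n,np.array(c),'ctr',np.mean(c,0),'yaw',[np.degrees(np.arctan2(*(a-b)[::-1])) for a,b in((c[0],c[3]),(c[1],c[2]))],[np.degrees(np.arctan2(-(a-b)[0],(a-b)[1])) for a,b in((c[0],c[1]),(c[3],c[2]))],[np.linalg.norm(c[i]-c[i-1]) for i in range(4)])
print('rails L',P(297,342,.028),P(297,470,.028),'R',P(512,342,.028),P(512,470,.028))
print('flare tips',P(272,312,.028),P(537,312,.028))
print('buffer',P(338,401,.034),P(471,401,.034))
print('scene flares',onz(s,g(489,290),.028),onz(s,g(290,215),.028), 'bufs',onz(s,g(370,172),.034),onz(s,g(469,200),.034))
print('bead/weight', [ (vision.outline_of(p,'weight_mid')[0]['location']) for p in(t,s)])
print('weight top c', onz(t,vision.outline_of(t,'weight_mid')[0]['location'],.03),onz(s,vision.outline_of(s,'weight_mid')[0]['location'],.027))
```

```text
top [[ 0.669   0.0824]
 [ 0.6947 -0.1208]
 [ 0.5385 -0.1377]
 [ 0.515   0.0632]] ctr [ 0.6043 -0.0282] yaw [np.float64(7.105857159120672), np.float64(6.182658138855665)] [np.float64(7.210203065722984), np.float64(6.685088187915376)] [np.float64(0.15523032523580146), np.float64(0.2048380501213568), np.float64(0.15710949097543384), np.float64(0.2023117917925775)]
scene [[ 0.6759  0.0875]
 [ 0.6957 -0.1152]
 [ 0.5454 -0.1336]
 [ 0.5165  0.0647]] ctr [ 0.6084 -0.0242] yaw [np.float64(8.124983083607177), np.float64(6.991333005123229)] [np.float64(5.58673966198222), np.float64(8.275334868659339)] [np.float64(0.16100521176961516), np.float64(0.203624117927497), np.float64(0.1514911734259807), np.float64(0.2004278315322576)]
rails L [0.4673 0.0712] [0.3439 0.0693] R [ 0.4682 -0.1385] [ 0.3447 -0.137 ]
flare tips [0.4967 0.0962] [ 0.4978 -0.1633]
buffer [0.4097 0.0305] [ 0.4102 -0.0977]
scene flares [0.507  0.0962 0.028 ] [ 0.5009 -0.1574  0.028 ] bufs [ 0.4104 -0.0923  0.034 ] [0.4031 0.033  0.034 ]
bead/weight [[157.5, 246.7], [423.2, 237.2]]
weight top c [0.4525 0.3113 0.03  ] [0.4486 0.3235 0.027 ]
```

```bash
cat > d.py <<'E'
# usage: d.py x y z yaw_deg : shift in tool axes (cm) to the world target, and turn about tool z
import sys; from h import *
np.set_printoptions(precision=3,suppress=True)
o=monitor.observe();R=np.array(o['tcp_rot']);p=np.array(o['tool_pos'])
yaw=np.degrees(np.arctan2(-R[0,1],R[1,1]))
print('t',o['time_s'],'pos',p,'yaw',yaw,'F',o['wrist_force'],'M',o['wrist_torque'],'op',o['opening'],'zax',R[:,2])
if len(sys.argv)>4:
    T=np.array([float(a) for a in sys.argv[1:4]]); print('cm',100*R.T@(T-p),'turn z',-(float(sys.argv[4])-yaw))
E
python3 -m crank '0 0 0 0 0 -7.2;0 0 0 0 0 -7.2;0 0 0 0 0 -7.2;0 0 0 0 0 -7.2' 8.5; python3 d.py .714 -.014 .25 7
```

```text
time_s: 2.0
tool_pos: [0.232, 0.5803, 0.3039]
tcp_rot: [[-0.99, -0.138, 0.0], [-0.138, 0.99, -0.0], [-0.0, -0.0, -1.0]]
wrist_force: [0.6, 0.0, 1.1]
opening: 0.085
t 2.0 pos [0.232 0.58  0.304] yaw 7.944196336291215 F [0.59  0.013 1.068] M [0.006 0.024 0.053] op 0.08501196292394939 zax [ 0. -0. -1.]
cm [-39.52  -65.525   5.412] turn z 0.9441963362912151
```

```bash
for i in 1 2; do :; done; python3 -m crank '-2.4 -4 0 0 0 0;-2.4 -4 0 0 0 0;-2.4 -4 0 0 0 0;-2.4 -4 0 0 0 0;-2.4 -4 0 0 0 0;-2.4 -4 0 0 0 0;-2.4 -4 0 0 0 0;-2.4 -4 0 0 0 0'; python3 d.py .714 -.014 .25 7
```

```text
time_s: 2.8
tool_pos: [0.4709, 0.2885, 0.3029]
tcp_rot: [[-0.987, -0.158, -0.001], [-0.158, 0.987, 0.005], [0.0, 0.005, -1.0]]
wrist_force: [0.8, 0.7, 0.3]
opening: 0.0849
t 2.8 pos [0.471 0.289 0.303] yaw 9.091081983274657 F [0.817 0.662 0.267] M [ 0.053 -0.028  0.016] op 0.0849231544593467 zax [-0.001  0.005 -1.   ]
cm [-19.229 -33.742   5.099] turn z 2.091081983274657
```

```bash
python3 -m crank '-2.4 -4.2 0.6 0 0 .3;-2.4 -4.2 .6 0 0 .3;-2.4 -4.2 .6 0 0 .3;-2.4 -4.2 .6 0 0 .3;-2.4 -4.2 .6 0 0 .3;-2.4 -4.2 .6 0 0 .3;-2.4 -4.2 .6 0 0 0;0 0 0 0 0 0'; python3 d.py .714 -.014 .15 7
```

```text
time_s: 3.6
tool_pos: [0.6865, 0.0055, 0.2597]
tcp_rot: [[-0.993, -0.119, 0.005], [-0.119, 0.993, 0.003], [-0.005, 0.003, -1.0]]
wrist_force: [0.3, -0.6, -0.6]
opening: 0.085
t 3.6 pos [0.686 0.006 0.26 ] yaw 6.8196436694783475 F [ 0.338 -0.581 -0.619] M [-0.021  0.008  0.003] op 0.08502387152951696 zax [ 0.005  0.003 -1.   ]
cm [-2.449 -2.297 10.979] turn z -0.18035633052165245
```

```bash
python3 -m crank '-1.6 -1.1 2.5 0 0 0;-1.5 -1.1 2.5 0 0 0;0 0 2.5 0 0 0;0 0 2.2 0 0 0;0 0 0 0 0 0'; python3 d.py .718 -.014 .09 7
python3 - <<'E'
from h import *
s=vision.read_camera('scene');t=vision.read_camera('top')
a=cv2.resize(s['frame'][180:320,190:350],(480,420));b=cv2.resize(t['frame'][120:260,220:340],(320,420) if 0 else (306,357))
b=cv2.copyMakeBorder(b,0,63,0,0,cv2.BORDER_CONSTANT)
cv2.imwrite('pics/c1.png',cv2.cvtColor(np.hstack([a,b]),cv2.COLOR_RGB2BGR))
E
```

```text
time_s: 4.1
tool_pos: [0.7228, -0.0153, 0.1596]
tcp_rot: [[-0.993, -0.115, 0.006], [-0.115, 0.993, 0.004], [-0.007, 0.003, -1.0]]
wrist_force: [-0.9, 0.0, -0.1]
opening: 0.0852
t 4.1 pos [ 0.723 -0.015  0.16 ] yaw 6.596914270269188 F [-0.911  0.022 -0.136] M [-0.018  0.041 -0.026] op 0.08520203544930428 zax [ 0.006  0.004 -1.   ]
cm [0.512 0.166 6.958] turn z -0.4030857297308117
```

View pics/c1.png

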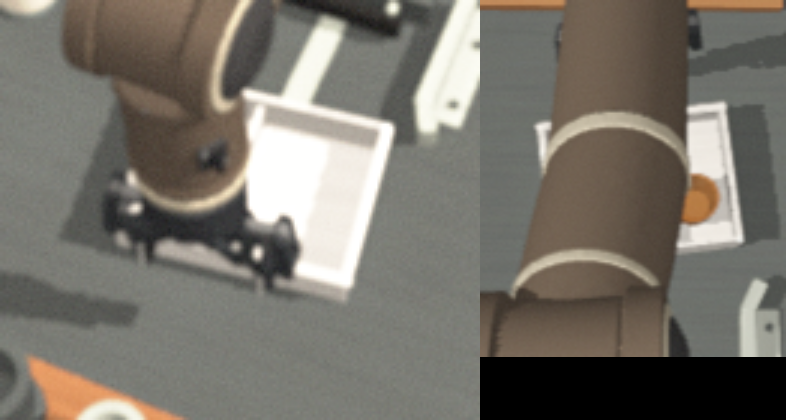

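The scene crop shows the open gripper parallel to the far lip with its fingertips around (145,265) and (262,290), beyond the lip. I'll go down in small rows.

```bash
python3 -m crank '0 0 2 0 0 -.3;0 0 2 0 0 0;0 0 2 0 0 0;0 0 0 0 0 0'; python3 d.py .71 -.014 .09 7
```

```text
time_s: 4.6
tool_pos: [0.7295, -0.0133, 0.1114]
tcp_rot: [[-0.992, -0.122, 0.024], [-0.122, 0.992, 0.005], [-0.025, 0.002, -1.0]]
wrist_force: [-0.4, -0.0, -0.9]
opening: 0.085
t 4.6 pos [ 0.73  -0.013  0.111] yaw 7.027313299229452 F [-0.419 -0.005 -0.91 ] M [-0.017  0.015 -0.045] op 0.084972650598308 zax [ 0.024  0.005 -1.   ]
cm [1.999 0.161 2.095] turn z 0.027313299229452248
```

```bash
python3 -m crank '0.4 0 1.3 0 1.4 0;.3 0 1.1 0 0 0;0 0 0 0 0 0'; python3 d.py .696 -.016 .09 7
```

```text
time_s: 4.9
tool_pos: [0.7247, -0.0135, 0.0909]
tcp_rot: [[-0.992, -0.123, 0.004], [-0.123, 0.992, 0.002], [-0.005, 0.002, -1.0]]
wrist_force: [-0.5, -0.3, -1.0]
opening: 0.0851
t 4.9 pos [ 0.725 -0.014  0.091] yaw 7.062100807009294 F [-0.462 -0.319 -1.044] M [-0.058  0.023 -0.005] op 0.08514807491380134 zax [ 0.004  0.002 -1.   ]
cm [2.88  0.11  0.077] turn z 0.0621008070092941
```

```bash
python3 -m crank '.9 0 0 0 0 0;.7 0 0 0 0 0;.4 0 0 0 0 0;.4 0 0 0 0 0'; python3 d.py; python3 -m crank '.4 0 0 0 0 0;.4 0 0 0 0 0'; python3 d.py
```

```text
time_s: 5.3
tool_pos: [0.6997, -0.0168, 0.0925]
tcp_rot: [[-0.992, -0.123, 0.007], [-0.123, 0.992, 0.002], [-0.007, 0.002, -1.0]]
wrist_force: [-0.2, -0.2, -0.5]
opening: 0.0848
t 5.3 pos [ 0.7   -0.017  0.093] yaw 7.060384704250142 F [-0.218 -0.192 -0.458] M [-0.013 -0.024  0.018] op 0.08484717198762551 zax [ 0.007  0.002 -1.   ]
time_s: 5.5
tool_pos: [0.6917, -0.0179, 0.0932]
tcp_rot: [[-0.992, -0.123, 0.009], [-0.123, 0.992, 0.003], [-0.009, 0.001, -1.0]]
wrist_force: [3.0, 0.3, -1.8]
opening: 0.085
t 5.5 pos [ 0.692 -0.018  0.093] yaw 7.0537691169830605 F [ 2.981  0.306 -1.82 ] M [ 0.09  -0.565  0.025] op 0.08499870355206776 zax [ 0.009  0.003 -1.   ]
```

```bash
python3 -m crank '.5 -.12 .15 0 .3 .8;.5 -.12 .15 0 0 .8;.5 -.12 .1 0 0 .8;.5 -.12 .1 0 0 .8'; python3 d.py
```

```text
time_s: 5.9
tool_pos: [0.6789, -0.0243, 0.0929]
tcp_rot: [[-0.998, -0.065, 0.022], [-0.065, 0.998, 0.002], [-0.022, 0.001, -1.0]]
wrist_force: [5.1, 0.2, 2.3]
opening: 0.0848
t 5.9 pos [ 0.679 -0.024  0.093] yaw 3.7436266050393123 F [5.085 0.207 2.276] M [-0.028 -1.054  0.121] op 0.08477369268494368 zax [ 0.022  0.002 -1.   ]
```

```bash
python3 -m crank '.5 -.1 .2 0 .8 .8;.5 -.1 .2 0 .5 .8;.5 -.1 .1 0 .3 .8;.5 -.1 .1 0 .3 .8'; python3 d.py .64 -.033 .09 0;  python3 - <<'E'
from h import *
np.set_printoptions(precision=4,suppress=True)
s=vision.read_camera('scene');t=vision.read_camera('top')
a=cv2.resize(s['frame'][150:290,190:350],(480,420));b=cv2.resize(t['frame'][120:290,220:340],(296,420))
cv2.imwrite('pics/c2.png',cv2.cvtColor(np.hstack([a,b]),cv2.COLOR_RGB2BGR))
E
```

```text
time_s: 6.3
tool_pos: [0.6667, -0.0298, 0.0926]
tcp_rot: [[-1.0, -0.006, 0.01], [-0.006, 1.0, -0.0], [-0.01, -0.0, -1.0]]
wrist_force: [5.6, -0.6, 3.1]
opening: 0.0852
t 6.3 pos [ 0.667 -0.03   0.093] yaw 0.35095914663299344 F [ 5.603 -0.63   3.112] M [-0.091 -1.084  0.08 ] op 0.08517224350016836 zax [ 0.01 -0.   -1.  ]
cm [ 2.677 -0.299  0.234] turn z 0.35095914663299344
```

View pics/c2.png

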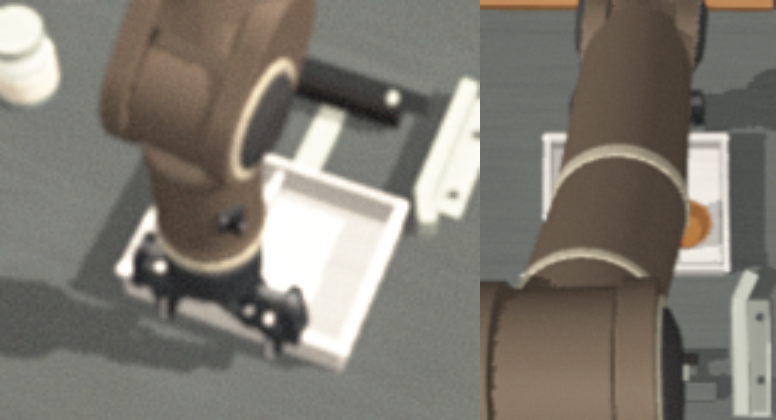

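The scene crop shows the hand behind the lip and the tray now square. The top crop has the tray corners at (545,135), (727,133) and (728,271), just short of the right flare at (745,275).

Run:
```python
from h import *
np.set_printoptions(precision=4,suppress=True)
t=vision.read_camera('top');s=vision.read_camera('scene')
f=lambda x,y:((x-480)/2.467+220-.3,y/2.47+120-.3)
for q in((544,134),(728,132),(729,272)): print(onz(t,f(*q),.045))
g=lambda x,y:(x/3+190-.3,y/3+150-.3)
for q in((342,368),(118,270),(408,203)): print(onz(s,g(*q),.045))
```

```text
[0.6538 0.0735 0.045 ]
[ 0.6572 -0.1328  0.045 ]
[ 0.4989 -0.1321  0.045 ]
[0.6663 0.0782 0.045 ]
[ 0.6554 -0.1298  0.045 ]
[0.4995 0.0738 0.045 ]
```

```bash
python3 -m crank '.7 -.15 .2 0 .5 .3;.7 -.15 .2 0 .4 0;.7 -.15 .1 0 .3 0;.7 -.1 .1 0 .3 0;.6 -.1 .1 0 .3 0'; python3 d.py .62 -.034 .09 0
```

```text
time_s: 7.0
tool_pos: [0.6408, -0.034, 0.0904]
tcp_rot: [[-1.0, -0.002, -0.003], [-0.002, 1.0, 0.003], [0.003, 0.003, -1.0]]
wrist_force: [7.1, 1.5, 5.0]
opening: 0.085
t 7.0 pos [ 0.641 -0.034  0.09 ] yaw 0.13965411200354255 F [7.085 1.542 4.973] M [ 0.199 -1.321 -0.098] op 0.08500912100673565 zax [-0.003  0.003 -1.   ]
cm [2.08  0.006 0.042] turn z 0.13965411200354255
```

```bash
python3 -m crank '.6 0 .05 0 .2 0;.6 0 .05 0 .2 0;.6 0 .05 0 .2 0'; python3 d.py;python3 -m crank '.6 0 .05 0 .2 0;.6 0 .05 0 .2 0;.6 0 0.05 0 .2 0';python3 d.py .595 -.034 .09 0
```

```text
time_s: 7.3
tool_pos: [0.6252, -0.0337, 0.0904]
tcp_rot: [[-1.0, -0.003, -0.007], [-0.003, 1.0, 0.003], [0.007, 0.003, -1.0]]
wrist_force: [6.3, 0.2, 3.3]
opening: 0.0849
t 7.3 pos [ 0.625 -0.034  0.09 ] yaw 0.16661612408381296 F [6.257 0.205 3.333] M [-0.045 -1.18  -0.01 ] op 0.0848812652994941 zax [-0.007  0.003 -1.   ]
time_s: 7.6
tool_pos: [0.6095, -0.0335, 0.0903]
tcp_rot: [[-1.0, -0.003, -0.011], [-0.003, 1.0, 0.003], [0.011, 0.003, -1.0]]
wrist_force: [5.2, -0.1, 2.9]
opening: 0.0848
t 7.6 pos [ 0.609 -0.033  0.09 ] yaw 0.19712542975457448 F [ 5.236 -0.105  2.904] M [-0.028 -1.139  0.003] op 0.08477310654559832 zax [-0.011  0.003 -1.   ]
cm [ 1.448 -0.05   0.044] turn z 0.19712542975457448
```

Run:
```python
from h import *
t=vision.read_camera('top');s=vision.read_camera('scene')
a=cv2.resize(s['frame'][150:290,190:350],(480,420));b=cv2.resize(t['frame'][120:290,220:340],(296,420))
cv2.imwrite('pics/c3.png',cv2.cvtColor(np.hstack([a,b]),cv2.COLOR_RGB2BGR))
```

```text
(no output)
```

View pics/c3.png

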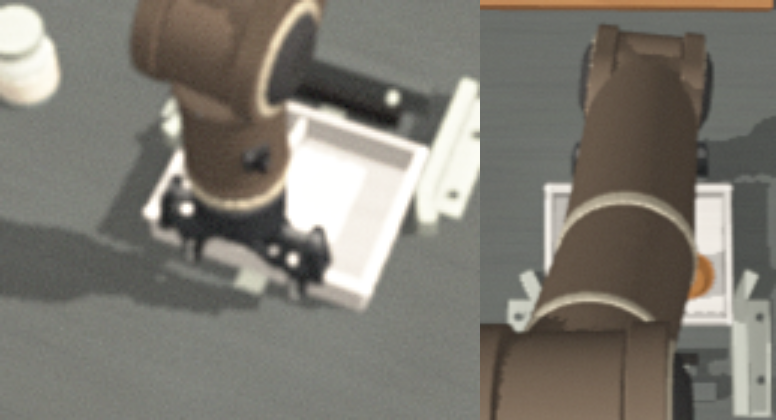

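The tray is between the rails and square (top crop: edges at columns 545 and 732, rails on either side). I'll carry on slowly towards the buffer.

```bash
python3 -m crank '.6 0 .0 0 -.1 0;.6 0 .0 0 -.1 0;.5 0 .0 0 -.1 0;.4 0 0 0 -.1 0'; python3 d.py;python3 -m crank '.4 0 0 0 0 0;.3 0 0 0 0 0';python3 d.py .57 -.034 .09 0
```

```text
time_s: 8.1
tool_pos: [0.5885, -0.0331, 0.0902]
tcp_rot: [[-1.0, -0.004, -0.004], [-0.004, 1.0, 0.004], [0.004, 0.004, -1.0]]
wrist_force: [5.3, 0.4, 2.3]
opening: 0.0854
t 8.1 pos [ 0.589 -0.033  0.09 ] yaw 0.23431021924239098 F [5.32  0.356 2.266] M [-0.008 -1.021  0.045] op 0.08542167221814172 zax [-0.004  0.004 -1.   ]
time_s: 8.3
tool_pos: [0.5814, -0.0331, 0.0902]
tcp_rot: [[-1.0, -0.004, -0.003], [-0.004, 1.0, 0.004], [0.003, 0.004, -1.0]]
wrist_force: [4.9, -0.0, 1.0]
opening: 0.0847
t 8.3 pos [ 0.581 -0.033  0.09 ] yaw 0.2409761612448228 F [ 4.895 -0.043  1.028] M [-0.006 -0.959  0.031] op 0.08468226722043937 zax [-0.003  0.004 -1.   ]
cm [ 1.143 -0.087  0.021] turn z 0.2409761612448228
```

```bash
python3 -m crank '.25 0 0 0 0 0';python3 d.py;python3 -m crank '.25 0 0 0 0 0';python3 d.py;python3 -m crank '.25 0 0 0 0 0';python3 d.py
```

```text
time_s: 8.4
tool_pos: [0.5789, -0.033, 0.0902]
tcp_rot: [[-1.0, -0.004, -0.003], [-0.004, 1.0, 0.004], [0.003, 0.004, -1.0]]
wrist_force: [4.8, 0.2, 1.9]
opening: 0.085
t 8.4 pos [ 0.579 -0.033  0.09 ] yaw 0.24939493995424084 F [4.819 0.235 1.945] M [ 0.015 -0.993  0.045] op 0.08502485115392176 zax [-0.003  0.004 -1.   ]
time_s: 8.5
tool_pos: [0.5764, -0.033, 0.0902]
tcp_rot: [[-1.0, -0.004, -0.002], [-0.004, 1.0, 0.004], [0.002, 0.004, -1.0]]
wrist_force: [5.6, -1.0, 1.7]
opening: 0.085
t 8.5 pos [ 0.576 -0.033  0.09 ] yaw 0.2558234726766651 F [ 5.607 -0.964  1.739] M [-0.004 -1.013 -0.023] op 0.08495735888035756 zax [-0.002  0.004 -1.   ]
time_s: 8.6
tool_pos: [0.5743, -0.0331, 0.0903]
tcp_rot: [[-1.0, -0.004, -0.001], [-0.004, 1.0, 0.004], [0.001, 0.004, -1.0]]
wrist_force: [7.0, -1.0, 1.1]
opening: 0.0851
t 8.6 pos [ 0.574 -0.033  0.09 ] yaw 0.25610394089123023 F [ 6.99  -0.974  1.132] M [-0.14  -1.482 -0.021] op 0.08505071785546967 zax [-0.001  0.004 -1.   ]
```

```bash
python3 -m crank '.2 0 0 0 0 0';python3 d.py;python3 -m crank '.2 0 0 0 0 0';python3 d.py;python3 -m crank '0 0 0 0 0 0';python3 d.py
```

```text
time_s: 8.7
tool_pos: [0.573, -0.0332, 0.0904]
tcp_rot: [[-1.0, -0.004, 0.001], [-0.004, 1.0, 0.004], [-0.001, 0.004, -1.0]]
wrist_force: [6.8, -0.1, 0.8]
opening: 0.0853
t 8.7 pos [ 0.573 -0.033  0.09 ] yaw 0.23938882023763028 F [ 6.842 -0.123  0.755] M [ 0.002 -1.526 -0.044] op 0.08525500555031323 zax [ 0.001  0.004 -1.   ]
time_s: 8.8
tool_pos: [0.572, -0.0332, 0.0907]
tcp_rot: [[-1.0, -0.004, 0.003], [-0.004, 1.0, 0.003], [-0.003, 0.003, -1.0]]
wrist_force: [7.8, 0.1, 0.1]
opening: 0.0849
t 8.8 pos [ 0.572 -0.033  0.091] yaw 0.23552858177578118 F [7.834 0.138 0.071] M [-0.    -1.618 -0.04 ] op 0.08487429592005444 zax [ 0.003  0.003 -1.   ]
time_s: 8.9
tool_pos: [0.572, -0.0332, 0.0906]
tcp_rot: [[-1.0, -0.004, 0.004], [-0.004, 1.0, 0.003], [-0.004, 0.003, -1.0]]
wrist_force: [3.6, -0.5, -0.1]
opening: 0.0846
t 8.9 pos [ 0.572 -0.033  0.091] yaw 0.2231030254255547 F [ 3.634 -0.501 -0.073] M [-0.03  -0.816 -0.004] op 0.08464178064766946 zax [ 0.004  0.003 -1.   ]
```

```bash
python3 -m crank '.25 0 0 0 .2 0';python3 d.py;python3 -m crank '.25 0 0 0 .2 0';python3 d.py;python3 -m crank '.25 0 0 0 .2 0';python3 d.py
```

```text
time_s: 9.0
tool_pos: [0.5706, -0.0332, 0.0907]
tcp_rot: [[-1.0, -0.004, 0.003], [-0.004, 1.0, 0.003], [-0.003, 0.003, -1.0]]
wrist_force: [9.7, -0.2, 0.1]
opening: 0.0851
t 9.0 pos [ 0.571 -0.033  0.091] yaw 0.21672364949028294 F [ 9.657 -0.243  0.144] M [-0.043 -1.85  -0.077] op 0.08513147410285375 zax [ 0.003  0.003 -1.   ]
time_s: 9.1
tool_pos: [0.5692, -0.0332, 0.0909]
tcp_rot: [[-1.0, -0.004, 0.002], [-0.004, 1.0, 0.003], [-0.002, 0.003, -1.0]]
wrist_force: [9.2, -0.1, -1.5]
opening: 0.0849
t 9.1 pos [ 0.569 -0.033  0.091] yaw 0.21556486111863032 F [ 9.237 -0.077 -1.457] M [-0.037 -1.863 -0.05 ] op 0.08485001450883448 zax [ 0.002  0.003 -1.   ]
time_s: 9.2
tool_pos: [0.5681, -0.0332, 0.0911]
tcp_rot: [[-1.0, -0.004, 0.001], [-0.004, 1.0, 0.003], [-0.001, 0.003, -1.0]]
wrist_force: [10.3, -0.0, -1.5]
opening: 0.085
t 9.2 pos [ 0.568 -0.033  0.091] yaw 0.21338280748771135 F [10.254 -0.026 -1.506] M [-0.067 -2.041 -0.022] op 0.08497847114418677 zax [ 0.001  0.003 -1.   ]
```

```bash
python3 -m crank '.25 0 0 0 .2 0';python3 d.py;python3 -m crank '0 0 0 0 0 0;0 0 0 0 0 0';python3 d.py;python3 -m crank '-.2 0 0 0 0 0;-.2 0 0 0 0 0';python3 d.py;python3 -m crank '-.2 0 0 0 0 0';python3 d.py;python3 -m crank '-.2 0 0 0 0 0';python3 d.py
```

```text
time_s: 9.3
tool_pos: [0.5673, -0.0332, 0.0914]
tcp_rot: [[-1.0, -0.004, 0.002], [-0.004, 1.0, 0.003], [-0.002, 0.003, -1.0]]
wrist_force: [9.9, -0.1, -1.4]
opening: 0.0851
t 9.3 pos [ 0.567 -0.033  0.091] yaw 0.2130042253687807 F [ 9.927 -0.084 -1.44 ] M [ 0.001 -2.152 -0.066] op 0.08512069992762548 zax [ 0.002  0.003 -1.   ]
time_s: 9.5
tool_pos: [0.5685, -0.0332, 0.0911]
tcp_rot: [[-1.0, -0.004, 0.004], [-0.004, 1.0, 0.003], [-0.004, 0.003, -1.0]]
wrist_force: [6.5, -0.6, -3.1]
opening: 0.0854
t 9.5 pos [ 0.568 -0.033  0.091] yaw 0.20318047914089932 F [ 6.459 -0.578 -3.085] M [ 0.002 -1.325 -0.019] op 0.08539114131426742 zax [ 0.004  0.003 -1.   ]
time_s: 9.7
tool_pos: [0.5709, -0.0331, 0.0899]
tcp_rot: [[-1.0, -0.004, 0.0], [-0.004, 1.0, 0.003], [-0.0, 0.003, -1.0]]
wrist_force: [-0.0, -0.3, -0.2]
opening: 0.0849
t 9.7 pos [ 0.571 -0.033  0.09 ] yaw 0.20129285764353477 F [-0.003 -0.308 -0.226] M [-0.008  0.044 -0.026] op 0.08490215932962779 zax [ 0.     0.003 -1.   ]
time_s: 9.8
tool_pos: [0.5713, -0.0331, 0.0891]
tcp_rot: [[-1.0, -0.003, -0.004], [-0.003, 1.0, 0.003], [0.004, 0.003, -1.0]]
wrist_force: [-0.5, -0.1, -1.0]
opening: 0.0851
t 9.8 pos [ 0.571 -0.033  0.089] yaw 0.19631770394855602 F [-0.467 -0.066 -1.038] M [-0.03  -0.024 -0.023] op 0.08508758961554777 zax [-0.004  0.003 -1.   ]
time_s: 9.9
tool_pos: [0.5722, -0.0331, 0.0884]
tcp_rot: [[-1.0, -0.003, -0.007], [-0.003, 1.0, 0.003], [0.007, 0.003, -1.0]]
wrist_force: [-0.7, -0.5, -0.4]
opening: 0.0848
t 9.9 pos [ 0.572 -0.033  0.088] yaw 0.19815238564703494 F [-0.69  -0.496 -0.415] M [-0.031  0.006 -0.007] op 0.08482303134688161 zax [-0.007  0.003 -1.   ]
```

```bash
python3 -m crank '-.7 0 0 0 -.3 0;-1.2 0 0 0 0 0;-1.2 0 -.5 0 0 0;-.2 0 -3 0 0 0;0 0 -4 0 0 0;0 0 -4 0 0 0;0 0 -4 0 0 0;0 0 0 0 0 0' ;python3 d.py .452 .316 .25 0
```

```text
time_s: 10.7
tool_pos: [0.6104, -0.0333, 0.2469]
tcp_rot: [[-1.0, -0.004, -0.007], [-0.004, 1.0, 0.002], [0.007, 0.002, -1.0]]
wrist_force: [0.7, 0.3, -0.4]
opening: 0.0852
t 10.7 pos [ 0.61  -0.033  0.247] yaw 0.2134770920033872 F [ 0.724  0.301 -0.439] M [ 0.02  -0.076 -0.054] op 0.08519343123568539 zax [-0.007  0.002 -1.   ]
cm [15.714 34.99  -0.115] turn z 0.2134770920033872
```

Move towards the paperweight, which also clears the view.

```bash
python3 -m crank '1.5 4.2 0 0 0 0;1.7 4.2 0 0 0 0;1.9 4.2 0 0 0 0;1.9 4.2 0 0 0 0;1.9 4.2 0 0 0 0;1.9 4.2 0 0 0 0;0 0 0 0 0 0' ;python3 d.py .452 .316 .25 0
python3 - <<'E'
from h import *
np.set_printoptions(precision=4,suppress=True)
t=vision.read_camera('top');s=vision.read_camera('scene')
a=cv2.resize(s['frame'][140:260,200:340],(466,400),interpolation=cv2.INTER_CUBIC);b=cv2.resize(t['frame'][165:295,225:335],(330,390),interpolation=cv2.INTER_CUBIC)
b=cv2.copyMakeBorder(b,0,10,0,0,cv2.BORDER_CONSTANT)
cv2.imwrite('pics/c4.png',cv2.cvtColor(np.hstack([a,b]),cv2.COLOR_RGB2BGR))
for n,z in dict(tray=0,far_lip=.041,wide_bay=.004,votive=.004,weight_mid=.025).items():
    r=[vision.pinpoint(p,n) for p in(s,t)]
    print(n,[(x[0]['location'],round(x[0]['conf'],2),onz(p,x[0]['location'],z)[:2]) if x else None for x,p in zip(r,(s,t))])
E
```

```text
time_s: 11.4
tool_pos: [0.503, 0.2266, 0.248]
tcp_rot: [[-1.0, 0.002, -0.002], [0.002, 1.0, 0.001], [0.002, 0.001, -1.0]]
wrist_force: [0.1, -0.1, -0.2]
opening: 0.0851
t 11.4 pos [0.503 0.227 0.248] yaw -0.09906025615335276 F [ 0.113 -0.103 -0.151] M [-0.062 -0.059  0.021] op 0.08505080529203407 zax [-0.002  0.001 -1.   ]
cm [ 5.114  8.935 -0.179] turn z -0.09906025615335276
tray [([293.4, 208.2], 0.55, array([ 0.4796, -0.025 ])), ([286.0, 239.3], 0.78, array([ 0.4781, -0.0391]))]
far_lip [([281.1, 225.6], 0.84, array([ 0.5647, -0.0249])), ([282.2, 207.6], 0.78, array([ 0.5604, -0.0279]))]
wide_bay [([307.3, 210.9], 0.87, array([0.4754, 0.0143])), ([270.3, 236.6], 0.58, array([0.485 , 0.0047]))]
votive [([273.4, 193.5], 0.7, array([ 0.4585, -0.0941])), ([306.3, 247.1], 0.52, array([ 0.4561, -0.0954]))]
weight_mid [([423.1, 237.4], 0.6, array([0.448 , 0.3236])), None]
```

View pics/c4.png

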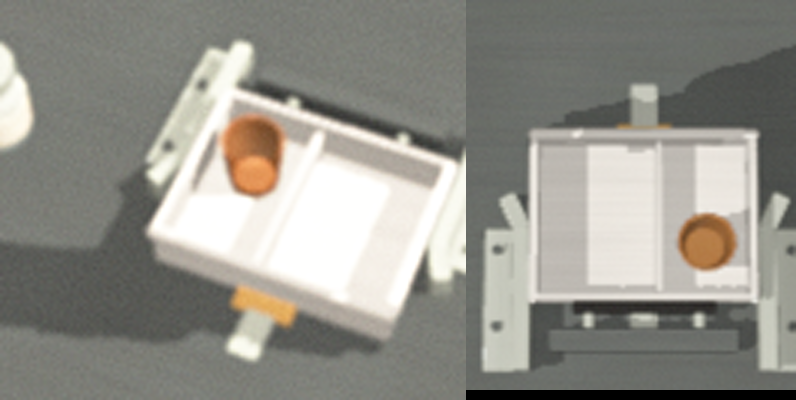

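The scene crop shows the brass catch standing up behind the far wall at about (263,305). The tray is square between the rails against the buffer and the votive is upright, so the tray is latched. Now the paperweight.

```bash
python3 -m crank '1.8 3 1 0 0 0;1.8 3 2 0 0 0;1.4 2.6 2 0 0 0;.5 1 2 0 0 0;0 0 0 0 0 0' ;python3 d.py .451 .317 .16 0
python3 - <<'E'
from h import *
np.set_printoptions(precision=4,suppress=True)
print(arm.hold_point_z, monitor.observe()['q'])
t=vision.read_camera('top');s=vision.read_camera('scene')
a=cv2.resize(s['frame'][180:300,360:480],(400,400),interpolation=cv2.INTER_CUBIC);b=cv2.resize(t['frame'][190:310,90:210],(400,400),interpolation=cv2.INTER_CUBIC)
cv2.imwrite('pics/c5.png',cv2.cvtColor(np.hstack([a,b]),cv2.COLOR_RGB2BGR))
E
```

```text
time_s: 12.5
tool_pos: [0.4532, 0.3169, 0.1776]
tcp_rot: [[-1.0, 0.018, 0.003], [0.018, 1.0, 0.0], [-0.003, 0.001, -1.0]]
wrist_force: [0.1, -0.7, -0.6]
opening: 0.085
t 12.5 pos [0.453 0.317 0.178] yaw -1.0309893620090038 F [ 0.053 -0.732 -0.571] M [-0.005  0.007  0.064] op 0.08504645444195921 zax [ 0.003  0.    -1.   ]
cm [0.229 0.009 1.754] turn z -1.0309893620090038
0.0539 [-0.7504  0.4315  0.0667  1.9069 -0.0363  0.8015  0.8881]
```

View pics/c5.png

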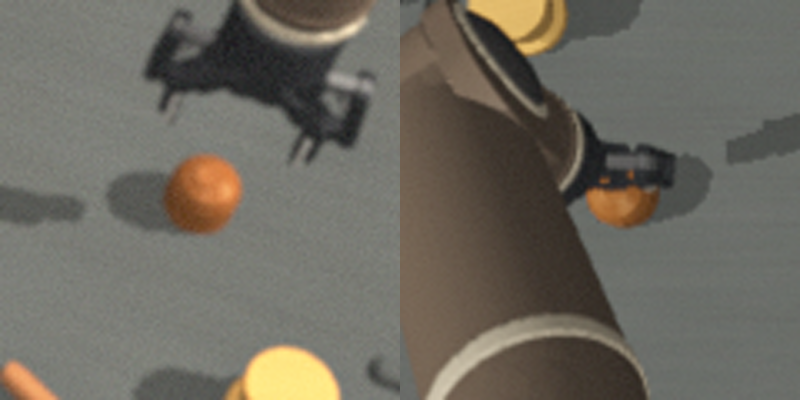

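Run:
```python
from h import *
np.set_printoptions(precision=4,suppress=True)
t=vision.read_camera('top');s=vision.read_camera('scene')
k=120/400
cr=lambda p,o:(p-np.array(o)+.35)/k
for z in(.105,.118):
    print('tips scene',z,cr(proj(s,[[.4532,.267,z],[.4532,.367,z],[.4532,.317,z]]),(360,180)))
for c in((.4517,.319),(.4525,.3113),(.4486,.3235),(.451,.317)):
    a=np.linspace(0,6.28,24,endpoint=False)
    X=np.vstack([np.c_[c[0]+.027*np.cos(a),c[1]+.027*np.sin(a),0*a+z] for z in(0,.034)]+[[[c[0],c[1],.05]]])
    q=cr(proj(s,X),(360,180));u=cr(proj(t,X),(90,190));u[:,0]+=400
    print(c,'scene box',q.min(0),q.max(0),'top box',u.min(0),u.max(0))
```

```text
tips scene 0.105 [[160.229  120.5933]
 [295.4822 166.0312]
 [227.1992 143.0948]]
tips scene 0.118 [[164.0234 111.4258]
 [300.6782 157.1317]
 [231.681  134.0581]]
(0.4517, 0.319) scene box [162.1875 158.5334] [242.9528 239.9999] top box [582.5215 157.6021] [657.8005 227.2037]
(0.4525, 0.3113) scene box [152.3807 156.0566] [232.7831 237.4375] top box [591.9856 156.6814] [667.0419 226.297 ]
(0.4486, 0.3235) scene box [168.795  157.2651] [249.7125 238.6979] top box [576.8184 161.3408] [652.2573 230.9011]
(0.451, 0.317) scene box [159.94   156.9531] [240.5901 238.3685] top box [584.9211 158.4663] [660.1526 228.0602]
```

```bash
python3 -m crank '.3 0 2.5 0 0 -.5;.1 0 2.5 0 0 -.5;0 0 2.5 0 0 0;0 0 1.5 0 0 0;0 0 0 0 0 0' ;python3 d.py .450 .317 .076 0
```

```text
time_s: 13.2
tool_pos: [0.4614, 0.3121, 0.0957]
tcp_rot: [[-1.0, 0.014, 0.021], [0.015, 1.0, 0.009], [-0.02, 0.009, -1.0]]
wrist_force: [-1.1, -0.3, 0.2]
opening: 0.085
t 13.2 pos [0.461 0.312 0.096] yaw -0.8254392918402299 F [-1.118 -0.288  0.206] M [-0.013  0.003  0.025] op 0.0849671290324952 zax [ 0.021  0.009 -1.   ]
cm [1.184 0.454 1.95 ] turn z -0.8254392918402299
```

```bash
python3 -m crank '.7 .3 0 .5 1.2 -.8;.6 .2 0 0 0 0;0 0 0 0 0 0' ;python3 d.py .450 .317 .076 0
```

```text
time_s: 13.5
tool_pos: [0.4498, 0.317, 0.099]
tcp_rot: [[-1.0, 0.002, 0.001], [0.002, 1.0, 0.002], [-0.001, 0.002, -1.0]]
wrist_force: [-0.1, 0.3, -0.2]
opening: 0.0852
t 13.5 pos [0.45  0.317 0.099] yaw -0.1427310064159933 F [-0.106  0.254 -0.203] M [-0.08  -0.041 -0.02 ] op 0.08517753746148657 zax [ 0.001  0.002 -1.   ]
cm [-0.013 -0.004  2.296] turn z -0.1427310064159933
```

```bash
python3 -m crank '.15 .1 .9 .1 .3 0;.15 .1 .9 .1 .3 0;.1 0 .6 0 0 0;0 0 0 0 0 0' ;python3 d.py .450 .317 .076 0
```

```text
time_s: 13.9
tool_pos: [0.4458, 0.3201, 0.0747]
tcp_rot: [[-1.0, 0.002, -0.008], [0.002, 1.0, 0.0], [0.008, 0.0, -1.0]]
wrist_force: [-0.8, -1.0, -0.7]
opening: 0.0849
t 13.9 pos [0.446 0.32  0.075] yaw -0.09503035062604911 F [-0.818 -1.044 -0.689] M [-0.006  0.027 -0.001] op 0.08488144866664984 zax [-0.008  0.    -1.   ]
cm [-0.415 -0.311 -0.134] turn z -0.09503035062604911
```

Correct the offset, then close gently.

```bash
python3 -m crank '-.45 -.2 -.15 0 -.5 0;0 0 0 0 0 0' ;python3 d.py .450 .317 .076 0; python3 -m crank '0 0 0 0 0 0;0 0 0 0 0 0;0 0 0 0 0 0;0 0 0 0 0 0;0 0 0 0 0 0;0 0 0 0 0 0' 4.5 25; python3 d.py .450 .317 .076 0
```

```text
time_s: 14.1
tool_pos: [0.4506, 0.3177, 0.0756]
tcp_rot: [[-1.0, 0.002, 0.001], [0.002, 1.0, -0.001], [-0.001, -0.001, -1.0]]
wrist_force: [0.7, 0.4, 0.1]
opening: 0.0847
t 14.1 pos [0.451 0.318 0.076] yaw -0.08672932225135374 F [0.742 0.372 0.141] M [-0.027  0.009 -0.015] op 0.08470040988358606 zax [ 0.001 -0.001 -1.   ]
cm [ 0.059 -0.073 -0.036] turn z -0.08672932225135374
time_s: 14.7
tool_pos: [0.451, 0.3175, 0.0762]
tcp_rot: [[-1.0, 0.002, 0.002], [0.002, 1.0, -0.0], [-0.002, -0.0, -1.0]]
wrist_force: [-0.5, 0.1, 0.1]
opening: 0.0526
t 14.7 pos [0.451 0.318 0.076] yaw -0.12469101508286805 F [-0.491  0.108  0.147] M [-0.005 -0.018 -0.018] op 0.05260354718983677 zax [ 0.002 -0.    -1.   ]
cm [ 0.1   -0.052  0.016] turn z -0.12469101508286805
```

```bash
python3 -m crank '0 0 0 0 0 0;0 0 -1 0 0 0;0 0 -1 0 0 0;0 0 -2 0 0 0;0 0 -3 0 0 0;0 0 -3 0 0 0;0 0 -3 0 0 0;0 0 0 0 0 0' 4.5 40; python3 d.py .475 .008 .2 -90
python3 - <<'E'
from h import *
t=vision.read_camera('top');s=vision.read_camera('scene')
a=cv2.resize(s['frame'][150:290,360:500],(560,560),interpolation=cv2.INTER_CUBIC)
cv2.imwrite('pics/c6.png',cv2.cvtColor(a,cv2.COLOR_RGB2BGR))
E
```

```text
time_s: 15.5
tool_pos: [0.4499, 0.317, 0.2144]
tcp_rot: [[-1.0, 0.002, 0.0], [0.002, 1.0, -0.001], [-0.0, -0.001, -1.0]]
wrist_force: [0.1, 0.6, -2.0]
opening: 0.0527
t 15.5 pos [0.45  0.317 0.214] yaw -0.12441999762145012 F [ 0.124  0.559 -2.012] M [-0.048 -0.076 -0.022] op 0.05266262281937232 zax [ 0.    -0.001 -1.   ]
cm [ -2.573 -30.891   1.469] turn z 89.87558000237856
```

View pics/c6.png

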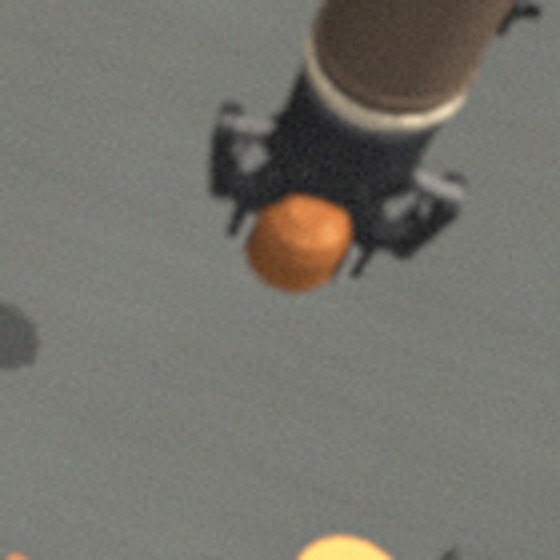

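Run:
```python
from h import *
np.set_printoptions(precision=4,suppress=True)
t=vision.read_camera('top');s=vision.read_camera('scene')
a=np.linspace(0,6.28,24,endpoint=False)
for dx in(-.006,0,.006,.012):
    X=np.vstack([np.c_[.45+dx+.027*np.cos(a),.317+.027*np.sin(a),0*a+z] for z in(.138,.172)]+[np.c_[.45+dx+.015*np.cos(a),.317+.015*np.sin(a),0*a+.185],[[.45+dx,.317,.188]]])
    q=(proj(s,X)-[360,150])*4; print(dx,q.min(0),q.max(0))
m=vision.outline_of(s,'weight_mid')
if m:
    v,u=np.where(m[0]['mask']);print(m[0]['conf'],(u.min()-360)*4,(v.min()-150)*4,(u.max()-359)*4,(v.max()-149)*4)
```

```text
-0.006 [242.7914 181.2077] [351.2955 288.9749]
0 [240.2816 189.0877] [348.9936 297.1321]
0.006 [237.7591 197.0089] [346.6798 305.332 ]
0.012 [235.224  204.9714] [344.3541 313.5749]
0.98 244 196 348 292
```

```bash
python3 -m crank '-.4 -4 0 0 0 0;-.4 -4 0 0 0 0;-.4 -4 0 0 0 0;-.4 -4 0 0 0 0;-.4 -4 0 0 0 0;-.4 -4 0 0 0 0;-.4 -4 0 0 0 0;0 0 0 0 0 0'; python3 -m crank '0 0 0 0 0 8;0 0 0 0 0 8;0 0 0 0 0 8;0 0 0 0 0 8;0 0 0 0 0 8;0 0 0 0 0 8;0 0 0 0 0 8;0 0 0 0 0 0'; python3 d.py .479 .009 .2 -90
```

```text
time_s: 16.55
tool_pos: [0.4716, 0.0258, 0.2007]
tcp_rot: [[-1.0, -0.004, -0.023], [-0.004, 1.0, -0.014], [0.023, -0.014, -1.0]]
wrist_force: [-0.0, 0.3, -1.3]
opening: 0.0524
time_s: 17.35
tool_pos: [0.4669, 0.0248, 0.1923]
tcp_rot: [[-0.526, 0.849, -0.04], [0.85, 0.526, -0.019], [0.005, -0.044, -0.999]]
wrist_force: [0.1, -0.3, -2.7]
opening: 0.0525
t 17.35 pos [0.467 0.025 0.192] yaw -58.2438304192262 F [ 0.091 -0.336 -2.749] M [ 0.07  -0.057 -0.025] op 0.05246698085977278 zax [-0.04  -0.019 -0.999]
cm [-1.977  0.165 -0.79 ] turn z 31.7561695807738
```

```bash
cat >> d.py <<'E'
    from scipy.spatial.transform import Rotation as Ro
    y=np.radians(float(sys.argv[4])); T2=np.array([[-np.cos(y),-np.sin(y),0],[-np.sin(y),np.cos(y),0],[0,0,-1]])
    print('rotvec deg',np.degrees(Ro.from_matrix(R.T@T2).as_rotvec()))
E
python3 -m crank '-.4 0 -.3 0 0 8;-.4 0 -.2 0 0 8;-.4 0 -.1 0 0 8;-.2 0 0 0 0 8;0 0 0 0 0 0'; python3 d.py .479 .009 .2 -90
```

```text
time_s: 17.85
tool_pos: [0.4704, 0.013, 0.1951]
tcp_rot: [[0.0, 0.999, -0.047], [1.0, -0.001, -0.022], [-0.022, -0.047, -0.999]]
wrist_force: [-0.2, 0.2, -1.8]
opening: 0.0523
t 17.85 pos [0.47  0.013 0.195] yaw -90.08230367194383 F [-0.164  0.157 -1.767] M [ 0.053 -0.016 -0.03 ] op 0.05228294199820068 zax [-0.047 -0.022 -0.999]
cm [-0.414  0.835 -0.522] turn z -0.08230367194383348
rotvec deg [-2.696  1.249 -0.053]
```

```bash
python3 -m crank '-.2 .5 0 -1.5 .7 0;-.2 .4 0 -1.3 .6 0;0 0 0 0 0 0'; python3 d.py .479 .009 .15 -90
python3 -m crank '0 0 1.5 0 0 0;0 0 1.5 0 0 0;0 0 1.5 0 0 0;0 0 0 0 0 0'; python3 d.py .479 .009 .11 -90
```

```text
time_s: 18.15
tool_pos: [0.4797, 0.0094, 0.1939]
tcp_rot: [[-0.014, 1.0, 0.004], [1.0, 0.014, 0.002], [0.002, 0.004, -1.0]]
wrist_force: [0.1, 0.5, -1.2]
opening: 0.0521
t 18.15 pos [0.48  0.009 0.194] yaw -89.17709886586377 F [ 0.148  0.493 -1.188] M [-0.013  0.02   0.071] op 0.05210524572656514 zax [ 0.004  0.002 -1.   ]
cm [-0.052 -0.094  4.39 ] turn z 0.8229011341362309
rotvec deg [ 0.257 -0.129  0.823]
time_s: 18.55
tool_pos: [0.4805, 0.0092, 0.1484]
tcp_rot: [[-0.022, 1.0, 0.007], [1.0, 0.022, 0.004], [0.004, 0.007, -1.0]]
wrist_force: [-0.3, 0.2, -1.5]
opening: 0.0523
t 18.55 pos [0.48  0.009 0.148] yaw -88.75703787892405 F [-0.33   0.239 -1.529] M [-0.024  0.001 -0.022] op 0.052268811564451866 zax [ 0.007  0.004 -1.   ]
cm [-0.035 -0.179  3.835] turn z 1.2429621210759478
rotvec deg [ 0.426 -0.246  1.244]
```

```bash
python3 -m crank '0 -.1 1.5 .4 -.2 .6;0 0 1.5 0 0 .5;0 0 1.3 0 0 0;0 0 1 0 0 0;0 0 0 0 0 0'; python3 d.py .479 .009 .08 -90
```

```text
time_s: 19.05
tool_pos: [0.4813, 0.0092, 0.0957]
tcp_rot: [[-0.007, 1.0, 0.004], [1.0, 0.007, 0.002], [0.002, 0.004, -1.0]]
wrist_force: [-0.6, -0.5, -1.7]
opening: 0.0524
t 19.05 pos [0.481 0.009 0.096] yaw -89.61241753137199 F [-0.551 -0.502 -1.658] M [ 0.016  0.006 -0.047] op 0.05243058287791558 zax [ 0.004  0.002 -1.   ]
cm [-0.026 -0.238  1.567] turn z 0.38758246862801116
rotvec deg [ 0.205 -0.131  0.388]
```

```bash
python3 -m crank '0 -.1 .8 .2 -.1 0;0 0 .5 0 0 0;0 0 0 0 0 0'; python3 d.py;  python3 -m crank '0 0 .2 0 0 0;0 0 0 0 0 0'; python3 d.py .479 .009 .08 -90
```

```text
time_s: 19.35
tool_pos: [0.481, 0.0093, 0.0825]
tcp_rot: [[-0.007, 1.0, 0.001], [1.0, 0.007, 0.001], [0.001, 0.001, -1.0]]
wrist_force: [-1.0, -0.6, -1.9]
opening: 0.0521
t 19.35 pos [0.481 0.009 0.083] yaw -89.5779474750999 F [-0.983 -0.555 -1.863] M [-0.012 -0.002 -0.007] op 0.052052090847704395 zax [ 0.001  0.001 -1.   ]
time_s: 19.55
tool_pos: [0.4812, 0.0093, 0.0806]
tcp_rot: [[-0.007, 1.0, 0.002], [1.0, 0.007, 0.001], [0.001, 0.002, -1.0]]
wrist_force: [-0.2, -0.1, -1.3]
opening: 0.0521
t 19.55 pos [0.481 0.009 0.081] yaw -89.57440076092887 F [-0.168 -0.108 -1.282] M [ 0.01  -0.002  0.028] op 0.05214658909958935 zax [ 0.002  0.001 -1.   ]
cm [-0.024 -0.218  0.062] turn z 0.42559923907113273
rotvec deg [ 0.092 -0.049  0.426]
```

```bash
python3 -m crank '0 0 .1 0 0 0;0 0 0 0 0 0'; python3 d.py;  python3 -m crank '0 0 .1 0 0 0;0 0 0 0 0 0'; python3 d.py
```

```text
time_s: 19.75
tool_pos: [0.4815, 0.0093, 0.0805]
tcp_rot: [[-0.007, 1.0, 0.002], [1.0, 0.007, 0.002], [0.001, 0.002, -1.0]]
wrist_force: [-0.5, 0.2, -2.1]
opening: 0.0525
t 19.75 pos [0.482 0.009 0.08 ] yaw -89.57717220228942 F [-0.54   0.228 -2.051] M [-0.012 -0.029  0.02 ] op 0.052488617316685145 zax [ 0.002  0.002 -1.   ]
time_s: 19.95
tool_pos: [0.4818, 0.0093, 0.0804]
tcp_rot: [[-0.007, 1.0, 0.003], [1.0, 0.007, 0.002], [0.002, 0.003, -1.0]]
wrist_force: [-0.1, -0.1, -2.9]
opening: 0.0527
t 19.95 pos [0.482 0.009 0.08 ] yaw -89.58227669775376 F [-0.088 -0.067 -2.858] M [-0.04   0.009  0.035] op 0.052733300877475194 zax [ 0.003  0.002 -1.   ]
```

```bash
python3 -m crank '0 0 .2 0 0 0'; python3 d.py;  python3 -m crank '0 -.1 .2 0 0 0'; python3 d.py
```

```text
time_s: 20.05
tool_pos: [0.482, 0.0093, 0.0799]
tcp_rot: [[-0.007, 1.0, 0.004], [1.0, 0.007, 0.004], [0.004, 0.004, -1.0]]
wrist_force: [-13.1, -0.0, 54.3]
opening: 0.0522
t 20.05 pos [0.482 0.009 0.08 ] yaw -89.58748913759905 F [-13.136  -0.002  54.314] M [-0.055  3.281  0.113] op 0.05218805531627886 zax [ 0.004  0.004 -1.   ]
time_s: 20.15
tool_pos: [0.4819, 0.0092, 0.08]
tcp_rot: [[-0.007, 1.0, 0.005], [1.0, 0.007, 0.005], [0.005, 0.005, -1.0]]
wrist_force: [-7.3, -0.4, 37.6]
opening: 0.0526
t 20.15 pos [0.482 0.009 0.08 ] yaw -89.6017588309351 F [-7.348 -0.383 37.6  ] M [-0.261  1.998  0.148] op 0.05256716466684191 zax [ 0.005  0.005 -1.   ]
```

The weight is firmly on the floor (pressing 54 N through it). Ease off, then open.

```bash
python3 -m crank '0 0 -.05 0 0 0;0 0 0 0 0 0'; python3 d.py
```

```text
time_s: 20.35
tool_pos: [0.4825, 0.0092, 0.0816]
tcp_rot: [[-0.007, 1.0, 0.008], [1.0, 0.007, 0.006], [0.006, 0.008, -1.0]]
wrist_force: [0.7, 0.3, -3.3]
opening: 0.0524
t 20.35 pos [0.482 0.009 0.082] yaw -89.62311449836315 F [ 0.744  0.293 -3.262] M [-0.029 -0.02   0.003] op 0.05235094618780437 zax [ 0.008  0.006 -1.   ]
```

```bash
python3 -m crank '0 0 .1 0 0 0;0 0 0 0 0 0;0 0 0 0 0 0;0 0 0 0 0 0;0 0 0 0 0 0' 8.0 20; python3 d.py .48 .009 .2 -90
```

```text
time_s: 20.85
tool_pos: [0.4827, 0.0094, 0.0798]
tcp_rot: [[-0.007, 1.0, 0.008], [1.0, 0.007, 0.005], [0.005, 0.008, -1.0]]
wrist_force: [0.0, 0.2, 0.1]
opening: 0.0801
t 20.85 pos [0.483 0.009 0.08 ] yaw -89.59304763709295 F [0.019 0.197 0.107] M [-0.063 -0.001 -0.017] op 0.08010855616274881 zax [ 0.008  0.005 -1.   ]
cm [  0.028  -0.176 -12.021] turn z 0.40695236290704884
rotvec deg [ 0.435 -0.311  0.408]
```

```bash
python3 -m crank '0 0 -1 0 0 0;0 0 -1.5 0 0 0;0 0 -2 0 0 0;0 0 -3 0 0 0;0 0 -4 0 0 0;0 0 -4 0 0 0;0 0 -4 0 0 0;0 0 0 0 0 0'; python3 -m crank '3.5 0 0 0 0 0;3.5 0 0 0 0 0;3.5 0 0 0 0 0;3.5 0 0 0 0 0;3.5 0 0 0 0 0;3.5 0 0 0 0 0;3.5 0 0 0 0 0;0 0 0 0 0 0'; python3 d.py
python3 - <<'E'
from h import *
np.set_printoptions(precision=4,suppress=True)
t=vision.read_camera('top');s=vision.read_camera('scene')
a=cv2.resize(s['frame'][140:260,200:340],(466,400),interpolation=cv2.INTER_CUBIC);b=cv2.resize(t['frame'][165:295,225:335],(330,390),interpolation=cv2.INTER_CUBIC)
b=cv2.copyMakeBorder(b,0,10,0,0,cv2.BORDER_CONSTANT)
cv2.imwrite('pics/c7.png',cv2.cvtColor(np.hstack([a,b]),cv2.COLOR_RGB2BGR))
for n,z in dict(tray=0,far_lip=.041,votive=.004,weight_mid=.029,jar=0,paddle=0,woodblock=0,mould=0,jacks=0).items():
    r=[vision.pinpoint(p,n) for p in(s,t)]
    print(n,[(np.round(x[0]['location'],1),round(x[0]['conf'],2),onz(p,x[0]['location'],z)[:2]) if x else None for x,p in zip(r,(s,t))])
E
```

```text
time_s: 21.65
tool_pos: [0.4801, 0.0067, 0.2854]
tcp_rot: [[-0.004, 1.0, 0.005], [1.0, 0.004, 0.004], [0.004, 0.005, -1.0]]
wrist_force: [0.3, 0.0, -0.7]
opening: 0.0796
time_s: 22.45
tool_pos: [0.4785, 0.258, 0.2909]
tcp_rot: [[0.003, 1.0, 0.01], [1.0, -0.003, 0.008], [0.008, 0.01, -1.0]]
wrist_force: [-0.4, -0.2, 0.3]
opening: 0.0796
t 22.45 pos [0.478 0.258 0.291] yaw -90.18447185682983 F [-0.371 -0.161  0.3  ] M [-0.018 -0.044 -0.028] op 0.07960706388639287 zax [ 0.01   0.008 -1.   ]
tray [(array([293.3, 205.2]), 0.76, array([ 0.4707, -0.029 ])), (array([284.6, 236.9]), 0.83, array([ 0.4848, -0.0352]))]
far_lip [(array([279.2, 222.7]), 0.82, array([ 0.5586, -0.0329])), (array([281.9, 210.7]), 0.78, array([ 0.5517, -0.0271]))]
votive [(array([276.8, 193.8]), 0.72, array([ 0.4558, -0.085 ])), (array([307.9, 244.1]), 0.67, array([ 0.4645, -0.0999]))]
weight_mid [(array([306.6, 204.8]), 0.79, array([0.4728, 0.0104])), (array([268. , 233.7]), 0.85, array([0.4898, 0.0107]))]
jar [(array([195.2, 176.2]), 0.81, array([ 0.4875, -0.3272])), (array([381.5, 236.1]), 0.58, array([ 0.4882, -0.3066]))]
paddle [(array([401.4, 330.9]), 0.65, array([0.6979, 0.34  ])), (array([153.7, 161.4]), 0.96, array([0.7016, 0.3419]))]
woodblock [(array([143.9, 219.9]), 0.94, array([ 0.6698, -0.3858])), (array([404.3, 177.8]), 0.56, array([ 0.6567, -0.3781]))]
mould [(array([436. , 305.7]), 0.83, array([0.6051, 0.4007])), None]
jacks [(array([280.7, 221.8]), 0.73, array([ 0.5329, -0.0403])), (array([432.3, 206.6]), 0.59, array([ 0.573 , -0.4544]))]
```

View pics/c7.png

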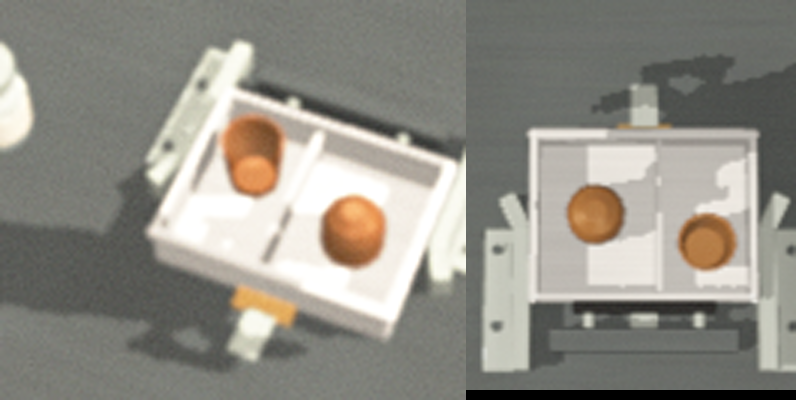

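Paperweight upright in the middle of the wide bay (top crop 595,213), votive standing (707,241), catch up behind the far wall and the tray where it was. Handing in.

```bash
python3 -m crank '0 0 0 0 0 0;0 0 0 0 0 0;0 0 0 0 0 0'; python3 -c "
from cell import order; print(order.finish_job())"
```

```text
time_s: 23.75
tool_pos: [0.4797, 0.2528, 0.2912]
tcp_rot: [[0.01, 1.0, 0.011], [1.0, -0.01, 0.006], [0.006, 0.011, -1.0]]
wrist_force: [-0.2, -0.1, 0.2]
opening: 0.0799
the job is handed in; nothing more can be done
None
```

The job is handed in at about 24 s on the robot's clock; the hand-in gave no verdict.

- **Tray:** I hooked the open fingers behind the far lip and turned the tray square from about 7°. I then drew it between the rails at 5–7 N and pressed the buffer about 6–7 mm, with at most about 10 N of pull. The brass catch came up behind the far wall.
- **Paperweight:** I gripped it, carried it over and set it down upright in the middle of the wide compartment, then opened the fingers about 1–2 mm or less above the floor.

**Last checks:** The final pictures show the catch up, the tray square against the buffer, and the votive and paperweight standing. The arm was clear, with about 0 N at the wrist.

**Flaws and disagreements:**
- While setting down, one row pressed the paperweight on the tray floor with a brief 54 N at the wrist, under the 120 N limit. I eased off before letting go.
- The two cameras disagreed by up to about 17 mm on some positions.
- Where the networks found the bystanders again, they agreed with the start to about 15 mm. The scene camera's final "jacks" was a false report of something at the tray. The mould was seen only by the scene camera at the end.
- I couldn't read the buffer's travel directly. About 5 mm pressed is inferred from the catch being up and the tray's length.

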